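# Movements under their dust domes

### The job

Put the open watch movements under their dust domes for the night: set the two gold wrist-watch movements in black rings on the two felt pads of the mint-green base, one on each pad, and the silver pocket-watch movement in the brown ring on the pad of the ivory-white base. Only when all three lie in place, since the tall domes would be in the way, set the dome with the mint knob over the mint base and the one with the ivory knob over the ivory base, each standing level inside the base's rim. Leave the empty watch case, the brass box and the white parts cup where they are.

Things in the scene. Friction and masses are not known exactly. Their poses are not given: they have to be found in the camera images.
- mint_base: Dust-cover base for two movements: round mint-green dish, 135 mm across, fixed, empty (not the covered stands further back). Flat floor 8 mm above the bench; rim 4 mm higher, inside diameter 125 mm. Two dark-green felt pads, 37 mm across, flush with the floor, lie on its x axis, centred at x = -23 and +23 mm. Origin: centre of the underside, at bench height; z up; yaw varies.
- ivory_base: Dust-cover base for one movement: smaller round ivory-white dish, 111 mm across, fixed, empty. Flat floor 8 mm above the bench; rim 4 mm higher, inside diameter 101 mm. One dark-green felt pad, 50 mm across, flush with the floor, in the middle. Origin: centre of the underside, at bench height; z up.
- wrist_movement_1: Wrist-watch movement: gold-coloured works with red jewels in a black plastic casing ring, together a disc 34 mm across and about 10 mm high (ring 9 mm, straight outside wall to grip), about 40 g. Origin: centre of the underside; z up. Alike to the other one; either may go on either pad of the mint base.
- wrist_movement_2: The other wrist-watch movement, exactly like the first: gold works in a black casing ring, 34 mm across, about 10 mm high. Origin: centre of the underside; z up.
- pocket_movement: Pocket-watch movement: silver-coloured works with a gold balance wheel, lying in a brown casing ring, together a disc 46 mm across and 11 mm high (straight outside wall to grip), 60 g or so. There is only one. Origin: centre of the underside; z up.
- mint_dome: Larger dust dome, on the bare bench (not those further back): clear, open below, 116 mm across, 95 mm tall with its mint-green knob, wall 2.5 mm. Clear top 66 mm above the lower edge; on it a thin neck, then the knob's head, 23 mm across, from 78 to 95 mm. Lift by the knob; about 90 g. Origin: middle of the lower edge; z up. Fits inside the mint base's rim with 4 mm to spare all round.
- ivory_dome: Smaller dust dome, on the bare bench: clear, open below, 92 mm across, 85 mm tall with its ivory-white knob, wall 2.5 mm. Clear top 56 mm above the lower edge; on it a thin neck, then the knob's head, 23 mm across, from 68 to 85 mm. Lift by the knob; about 90 g. Origin: middle of the lower edge; z up. Fits inside the ivory base's rim with 4 mm to spare all round.
- watch_case: Bystander: an empty steel watch case, a ring with lugs and no works in it, 46x42x9 mm. Loose; to be left where it lies. Origin: centre of the underside.
- brass_box: Bystander: a closed round brass parts box, plain gold-coloured, 45 mm across, 23 mm high. Loose; to be left where it stands. Origin: centre of the underside.
- parts_cup: Bystander: a shallow empty white parts cup, 52 mm across, 10 mm high. Loose; to be left where it stands. Origin: centre of the underside.

How it is judged:
On the way, in this order (a step that is already met when the one before it is completed fails the run):
1. all three movements lie on their pads while both bases are still uncovered ((((x of wrist_movement_1 in the frame of mint_base between -0.035 and -0.011 m and y of wrist_movement_1 in the frame of mint_base between -0.012 and 0.012 m and z of wrist_movement_1 in the frame of mint_base between 0.006 and 0.0105 m and angle between wrist_movement_1's own z axis and vertical below 0.1 rad) and (x of wrist_movement_2 in the frame of mint_base between 0.011 and 0.035 m and y of wrist_movement_2 in the frame of mint_base between -0.012 and 0.012 m and z of wrist_movement_2 in the frame of mint_base between 0.006 and 0.0105 m and angle between wrist_movement_2's own z axis and vertical below 0.1 rad)) or ((x of wrist_movement_1 in the frame of mint_base between 0.011 and 0.035 m and y of wrist_movement_1 in the frame of mint_base between -0.012 and 0.012 m and z of wrist_movement_1 in the frame of mint_base between 0.006 and 0.0105 m and angle between wrist_movement_1's own z axis and vertical below 0.1 rad) and (x of wrist_movement_2 in the frame of mint_base between -0.035 and -0.011 m and y of wrist_movement_2 in the frame of mint_base between -0.012 and 0.012 m and z of wrist_movement_2 in the frame of mint_base between 0.006 and 0.0105 m and angle between wrist_movement_2's own z axis and vertical below 0.1 rad))) and x of pocket_movement in the frame of ivory_base between -0.012 and 0.012 m and y of pocket_movement in the frame of ivory_base between -0.012 and 0.012 m and z of pocket_movement in the frame of ivory_base between 0.006 and 0.0105 m and angle between pocket_movement's own z axis and vertical below 0.1 rad and horizontal distance between each of mint_dome, ivory_dome and mint_base above 0.09 m and horizontal distance between each of mint_dome, ivory_dome and ivory_base above 0.09 m), for 0.2 s.
2. both domes stand level inside the rims of their own bases, over the movements ((((x of wrist_movement_1 in the frame of mint_base between -0.035 and -0.011 m and y of wrist_movement_1 in the frame of mint_base between -0.012 and 0.012 m and z of wrist_movement_1 in the frame of mint_base between 0.006 and 0.0105 m and angle between wrist_movement_1's own z axis and vertical below 0.1 rad) and (x of wrist_movement_2 in the frame of mint_base between 0.011 and 0.035 m and y of wrist_movement_2 in the frame of mint_base between -0.012 and 0.012 m and z of wrist_movement_2 in the frame of mint_base between 0.006 and 0.0105 m and angle between wrist_movement_2's own z axis and vertical below 0.1 rad)) or ((x of wrist_movement_1 in the frame of mint_base between 0.011 and 0.035 m and y of wrist_movement_1 in the frame of mint_base between -0.012 and 0.012 m and z of wrist_movement_1 in the frame of mint_base between 0.006 and 0.0105 m and angle between wrist_movement_1's own z axis and vertical below 0.1 rad) and (x of wrist_movement_2 in the frame of mint_base between -0.035 and -0.011 m and y of wrist_movement_2 in the frame of mint_base between -0.012 and 0.012 m and z of wrist_movement_2 in the frame of mint_base between 0.006 and 0.0105 m and angle between wrist_movement_2's own z axis and vertical below 0.1 rad))) and x of pocket_movement in the frame of ivory_base between -0.012 and 0.012 m and y of pocket_movement in the frame of ivory_base between -0.012 and 0.012 m and z of pocket_movement in the frame of ivory_base between 0.006 and 0.0105 m and angle between pocket_movement's own z axis and vertical below 0.1 rad and horizontal distance between mint_dome and mint_base below 0.007 m and z of mint_dome in the frame of mint_base between 0.006 and 0.0098 m and angle between each of mint_dome, ivory_dome's own z axis and vertical below 0.02 rad and horizontal distance between ivory_dome and ivory_base below 0.007 m and z of ivory_dome in the frame of ivory_base between 0.006 and 0.0098 m), for 0.2 s.
At the end, for the whole second after the job is handed in: Movements flat on their own pads (centres within 12 mm of the pad's, each way); each dome level on its own base's floor inside the rim (within 7 mm of centre); all released and at rest; watch case, brass box and parts cup within 20 mm of where they were (all of step 2 and linear speed of each of wrist_movement_1, wrist_movement_2, pocket_movement, mint_dome, ivory_dome below 0.01 m/s and angular speed of each of wrist_movement_1, wrist_movement_2, pocket_movement, mint_dome, ivory_dome below 0.15 rad/s and distance of each of watch_case, brass_box, parts_cup from where it was at the start of the episode below 0.02 m); the robot touches nothing.
It fails at once if the empty watch case, the brass box or the parts cup is moved more than 20 mm (distance of any of watch_case, brass_box, parts_cup from where it was at the start of the episode above 0.02 m).
It also fails if it takes over 120 s, if anything falls off the work surface, if the arm or the gripper's body presses on something with over 40 N, if the wrist force passes 120 N, or if a joint passes its speed limit or range.

### The arm

A 6-joint arm with a two-finger parallel gripper is mounted at the origin on a cart in front of the work surface, level with it; the furniture and walls round the work are solid. World frame = base frame: x ahead of the robot, y to its left, z up, the work surface at z = 0. Lengths are in m, angles in rad, forces in N, time in s.
With the tool pointing down it reaches from about 0.325 to 0.925 m from the base axis. Payload 3.1 kg.
Tool frame: the origin (TCP) lies midway between the tips of the shut fingers; the grasp point (between the pads) lies 19 mm behind it; z points along the fingers, x is the direction in which the jaws open and shut, and the axes are right-handed (so a half turn about z gives the same grasp; the last joint's range is limited). The gripper opens to 85 mm and grips with 20 to 120 N. Pads are 22 mm wide; open, the fingers measure 114 mm over their backs; the gripper's body (76 mm by 85 mm) begins 54 mm behind the grasp point. The pads swing forward as they close: fully open they stand 13 mm farther back than shut.
Start: joints at [-0.112, 0.217, 1.613, -0, 1.311, -0.112], TCP at [0.625, 0, 0.231] pointing down, gripper open.
Joint ranges: [-2.75, 2.75], [-0.78, 2.1], [0.31, 2.55], [-1.13, 4.27], [0.13, 2.63], [-2.58, 2.58]. Speed limits (rad/s): [2.79, 2.79, 3.14, 3.14, 3.14, 3.14].

### API

Orientations are given as a rotation vector (axis times angle).
In Python, from bench import get_obs, camera, get_calibration, finish_job gives the robot as it stands. The module is installed in compiled form; this text tells all that it offers.
- The arm moves only by the tool apply_moves, never from a script. Its argument "commands" is a list of rows, each a list of 6 numbers: the shift along the tool's x, y, z in cm, then the turn, a rotation vector about the tool's x, y, z in degrees. A call has 1 to 5 rows; each row shifts and turns the commanded pose from where the row before left it, along the tool's axes as they then stand; what a row does not reach is not made up. A row lasts 1/10 s, in which the tool goes at most 50 mm and 8.59 degrees, less where a joint would pass 70% of its speed; a pose out of reach is approached as far as the arm can. A call with a gripper value outside its range is refused whole. "gripper" is the opening, from 0 (shut) to 1 (fully open), set as the call begins (left out, the last holds). The fingers move at their own pace and stop on an object; "squeeze" is the grip in N (left out, the last holds). Time passes only in rows, so rows that do not move let the fingers close. It gives the time, the measured TCP pose, the force and the opening at its end, in the units of the state.
- get_obs(): the state, without advancing time (a new reading comes with each control period).
- camera(name): name is "scene" or "side" or "wrist"; returns the picture (420x560x3 uint8, red, green, blue); there is no depth.
- get_calibration(name): a dict with "vfov" (degrees; the focal length in pixels is half the picture's height over the tangent of half this angle, whatever the lens; pixels are square), "cx", "cy" (the principal point, pixels), "xyz" and "orientation" of the camera in the world. Camera axes: x right, y up, looking along -z (the intrinsics and any distortion apply to the point x, -y, -z); pixel columns grow to the right and rows downward; lengths in m; the calibration is good to about 2 mm. A picture is of the moment at which its call begins: read the wrist's pose just before it. get_calibration takes no time and is no camera call; for the wrist camera it gives the pose at the moment of the call.
- finish_job(): hands the job in, once; it reports no verdict.
The state is a dict: "t": time; "joint_positions": joint angles; "joint_vel": joint speeds; "joint_torque": joint torques, N m; "eef_pos": TCP position; "eef_rot": TCP orientation; "ft_force": force on the tool from outside, world axes, zero at the start; "wrist_torque": the same for the moment, N m; "width": finger opening in m.
Only numpy, scipy, OpenCV 4.12 (cv2) and the standard library are available. Lean on these libraries where they do the work, as an engineer would, in place of code of your own. Each camera call takes 0.05 s, during which the arm holds its last target. There are 200 camera calls.

## Working session

There is one attempt and no reset: what is moved stays moved. The work goes in short steps, Python scripts to look and compute and a tool call to move; the robot and the scene stay as the last step left them, time stands still between calls to the robot, and variables do not carry over. Pictures are saved under pics/ and viewed, about 12 in all and at most 16, crops included, and the job is handed in when it is done.

Besides the shell and the picture viewer there is one more tool, called in YAML: its name, and indented under it one key for each argument. apply_moves: Moves the arm, as the interface text tells. Its arguments: {"type":"object","properties":{"commands":{"type":"array","items":{"type":"array","items":{"type":"number"}}},"gripper":{"type":"number"},"squeeze":{"type":"number"}},"required":["commands"]}

```bash
mkdir -p pics
python3 - <<'E'
from bench import *
import cv2
for n in ["scene","side","wrist"]:
    print(n,get_calibration(n)); cv2.imwrite(f"pics/{n}0.png",camera(n)[:,:,::-1])
o=get_obs();print(o)
E
```

```text
scene {'vfov': 43.59524804507599, 'cx': 276.2577994344913, 'cy': 211.2958716060376, 'xyz': array([0.10245061, 0.56838174, 0.90507278]), 'orientation': array([ 0.2553851 , -0.87752706, -2.44436596])}
side {'vfov': 53.841395582716345, 'cx': 284.9183922563002, 'cy': 208.6632364614425, 'xyz': array([0.05216995, 0.65108481, 0.79094918]), 'orientation': array([ 0.30989572, -1.0501989 , -2.39972952])}
wrist {'vfov': 70.24825655348677, 'cx': 274.4583775543785, 'cy': 212.4793375174001, 'xyz': array([0.62483746, 0.07755694, 0.37273035]), 'orientation': array([-0.30601611,  0.0007285 , -0.0005219 ])}
{'t': 0.15, 'joint_positions': array([-1.12201619e-01,  2.17620039e-01,  1.61462680e+00,  2.86777406e-05,
        1.31129610e+00, -1.12179164e-01]), 'joint_vel': array([ 1.18259906e-03,  4.21784541e-04, -4.35290796e-03, -4.46620885e-04,
        8.73956572e-04, -6.82449272e-05]), 'joint_torque': array([-7.99202871e-05, -3.97448480e+01, -3.04417098e+01, -1.00294717e-04,
        5.82056644e-03,  2.66571755e-05]), 'eef_pos': array([6.24349402e-01, 1.02966510e-04, 2.30211952e-01]), 'eef_rot': array([-3.14134530e+00,  4.68692696e-05,  3.03912814e-03]), 'ft_force': array([ 0.13551397,  0.84932741, -0.34507036]), 'wrist_torque': array([-0.013919  ,  0.01432958, -0.03699798]), 'width': 0.0848183202648803}
```

View pics/scene0.png

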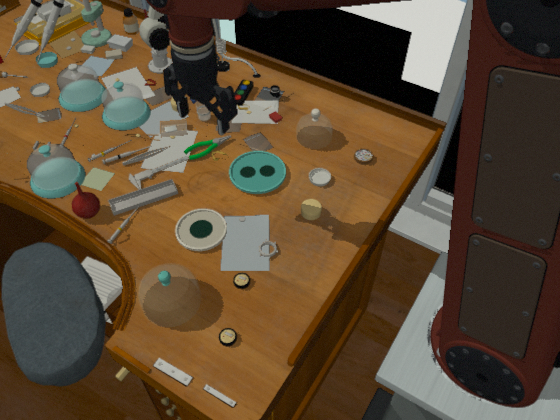

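View pics/wrist0.png

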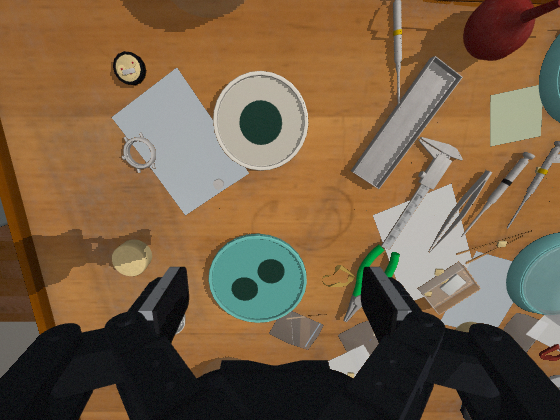

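View pics/side0.png

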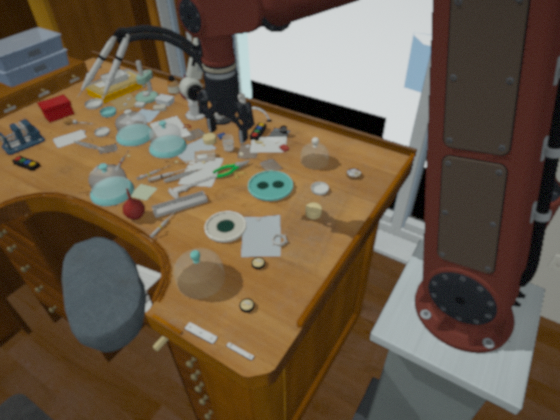

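The scene view shows:
- wrist movements at (242,281) and (228,337)
- mint dome knob at (165,276)
- ivory base at (201,230), mint base at (257,171)
- parts cup at (319,177), brass box at (312,209), watch case at (268,249)
- ivory dome knob at (315,113)
- a ringed disc at (363,156), probably the pocket movement

The wrist view shows the ivory base at (260,120), the mint base at (257,278) with pads at (271,271) and (244,289), and one wrist movement at (129,68).

```bash
cat > h.py <<'E'
import numpy as np, cv2
from scipy.spatial.transform import Rotation as R
from bench import *
def ray(c,z,u,v):
    f=210/np.tan(np.radians(c['vfov']/2))
    d=R.from_rotvec(c['orientation']).apply([(u-c['cx'])/f,-(v-c['cy'])/f,-1])
    p=np.array(c['xyz']); return (p+d*(z-p[2])/d[2])[:2].round(4)
def proj(c,P):
    f=210/np.tan(np.radians(c['vfov']/2))
    q=R.from_rotvec(c['orientation']).inv().apply(np.array(P)-c['xyz'])
    return np.array([c['cx']+f*q[0]/-q[2],c['cy']-f*q[1]/-q[2]]).round(1)
def snap(n,path=None):
    c=get_calibration(n); im=camera(n)[:,:,::-1].copy()
    if path: cv2.imwrite(path,im)
    return c,im
E
python3 - <<'E'
from h import *
c=get_calibration('scene')
for n,z,u,v in [('wm1',.01,242,281),('wm2',.01,228,337),('mbase',.012,257.5,172),('ibase',.012,201,230),('pad1',.008,246.5,171.5),('pad2',.008,268.5,171),('pocket',.011,363,156),('cup',.01,319,177),('brass',.023,312,204),('case',.005,268,249),('mdome',.09,165,276),('idome',.08,315,113)]: print(n,ray(c,z,u,v))
w=get_calibration('wrist')
for n,z,u,v in [('ibase',.012,260.5,120),('mbase',.012,257,278),('pad',.008,271,271),('pad',.008,244,289),('wm1',.01,129,68),('case',.005,139,152),('brass',.023,132,257)]: print(n,ray(w,z,u,v))
s=get_calibration('side')
for n,z,u,v in [('wm1',.01,258,263),('wm2',.01,247,305),('mbase',.012,271,185),('ibase',.012,225,226),('mdome',.09,196,255),('idome',.08,316,141),('pocket',.011,354,173)]: print('side',n,ray(s,z,u,v))
E
```

```text
wm1 [0.4594 0.1341]
wm2 [0.4122 0.2472]
mbase [ 0.5987 -0.1302]
ibase [0.6055 0.0774]
pad1 [ 0.6238 -0.1207]
pad2 [ 0.5808 -0.15  ]
pocket [ 0.4138 -0.3121]
cup [ 0.4697 -0.1953]
brass [ 0.4372 -0.105 ]
case [0.4601 0.038 ]
mdome [0.5522 0.2396]
idome [ 0.5531 -0.3144]
ibase [0.6087 0.0755]
mbase [ 0.6009 -0.1301]
pad [ 0.6199 -0.1216]
pad [ 0.5821 -0.1497]
wm1 [0.4639 0.1305]
case [0.4602 0.0384]
brass [ 0.4409 -0.0932]
side wm1 [0.4582 0.1334]
side wm2 [0.4104 0.246 ]
side mbase [ 0.5942 -0.1324]
side ibase [0.6047 0.0754]
side mdome [0.5482 0.2397]
side idome [ 0.5453 -0.3151]
side pocket [ 0.4088 -0.314 ]
```

apply_moves:
  commands:
    - [-3.3,-2.6,1.5,0,0,0]
    - [-3.3,-2.6,1.5,0,0,0]
    - [-3.3,-2.6,1.5,0,0,0]
    - [-3.3,-2.6,1.5,0,0,0]
    - [-3.2,-2.7,1.5,0,0,0]
  gripper: 0.65

```text
t: 0.65
eef_pos: [0.4592, 0.1317, 0.1554]
eef_rot: [-3.141, 0.001, 0.001]
ft_force: [-0.1, 0.4, 0.1]
width: 0.0556
```

apply_moves:
  commands:
    - [0,0,0,0,0,8]
    - [0,0,0,0,0,8]
    - [0,0,0,0,0,8]
    - [0,0,0,0,0,8]
    - [0,0,0,0,0,8]

```text
t: 1.15
eef_pos: [0.4606, 0.131, 0.156]
eef_rot: [2.949, -1.083, -0.001]
ft_force: [-0.8, 0.7, 0.1]
width: 0.056
```

apply_moves:
  commands:
    - [0,0,0,0,0,7]
    - [0,0,0,0,0,7]
    - [0,0,0,0,0,0]
    - [0,0,0,0,0,0]

```text
t: 1.55
eef_pos: [0.4608, 0.131, 0.1561]
eef_rot: [2.801, -1.422, -0.001]
ft_force: [-0.9, -0.7, -0.3]
width: 0.0553
```

Run:
```python
from h import *
c,im=snap('wrist','pics/w1.png'); o=get_obs(); print(o['eef_pos'],o['eef_rot'],o['width'],c)
```

```text
[0.46085786 0.13100441 0.15615959] [ 2.80056520e+00 -1.42318886e+00 -3.90269850e-04] 0.05491656043053746 {'vfov': 70.24825655348677, 'cx': 274.4583775543785, 'cy': 212.4793375174001, 'xyz': array([0.52341228, 0.17685074, 0.29871033]), 'orientation': array([-0.28279431,  0.14293288, -0.93312787])}
```

View pics/w1.png

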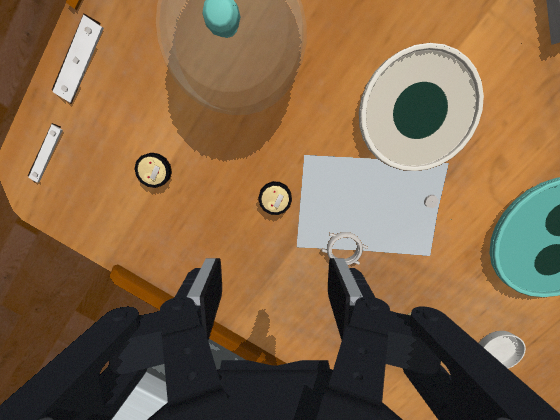

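The wrist view shows the movements centred at (275.5,198) and (153.5,171). The ivory base is at (421,106) and the mint knob at (221,14).

Run:
```python
from h import *
im=cv2.imread('pics/w1.png'); c=get_calibration('wrist')
g=im.max(2)
for u,v in[(275,198),(153,171)]:
    p=g[v-24:v+25,u-24:u+25]; m=(p<60).astype(np.uint8)
    pts=np.argwhere(m)
    if len(pts):
        k=cv2.findContours(m,0,2)[0]; k=max(k,key=cv2.contourArea); (x,y),r=cv2.minEnclosingCircle(k)
        b=cv2.boundingRect(k); print(b,x+u-24,y+v-24,r); 
        print(ray(c,.0045,b[0]+b[2]/2-.5+u-24,b[1]+b[3]/2-.5+v-24))
print('ibase',ray(c,.012,421.5,106.5),'pad',ray(c,.008,420.5,110),'knob',ray(c,.095,221,14), 'case',ray(c,.005,345,249))
```

```text
(8, 7, 33, 34) 274.51211166381836 197.65224838256836 16.720861434936523
[0.4619 0.131 ]
(6, 6, 37, 35) 152.9096393585205 168.70481872558594 18.582351684570312
[0.4135 0.245 ]
ibase [0.6104 0.075 ] pad [0.6089 0.0722] knob [0.5525 0.237 ] case [0.4602 0.0367]
```

apply_moves:
  commands:
    - [0.1,0,4,0,0,0]
    - [0,0,4,0,0,0]
    - [0,0,4,0,0,0]
    - [0,0,2.2,0,0,0]
    - [0,0,1.2,0,0,0]

```text
t: 2.1
eef_pos: [0.4594, 0.1299, -0.0002]
eef_rot: [2.798, -1.423, -0.006]
ft_force: [-0.3, 0.5, -0.2]
width: 0.0557
```

apply_moves:
  commands:
    - [0,0,0.2,0,0,0]
    - [0,0,0,0,0,0]
    - [0,0,0,0,0,0]
    - [0,0,0,0,0,0]
  gripper: 0.3
  squeeze: 25

```text
t: 2.5
eef_pos: [0.4631, 0.1304, 0.0018]
eef_rot: [-2.798, 1.425, -0.004]
ft_force: [-0.5, -0.7, -0.1]
width: 0.0318
```

apply_moves:
  commands:
    - [0,0,0,0,0,0]
    - [0,0,-2,0,0,0]
    - [0,0,-3,0,0,0]
    - [0,0,-3,0,0,0]
    - [0,0,0,0,0,0]
  gripper: 0.2

```text
t: 3.0
eef_pos: [0.466, 0.1309, 0.0854]
eef_rot: [-2.794, 1.423, -0.014]
ft_force: [0.4, 1.1, 0.1]
width: 0.0318
```

Run:
```python
from h import *
c,im=snap('wrist','pics/w2.png'); o=get_obs(); print(o['eef_pos'],o['width'],o['ft_force'])
```

```text
[0.46427711 0.13058603 0.08326478] 0.03151758285532666 [-0.51646308 -0.74794992 -0.90598908]
```

View pics/w2.png

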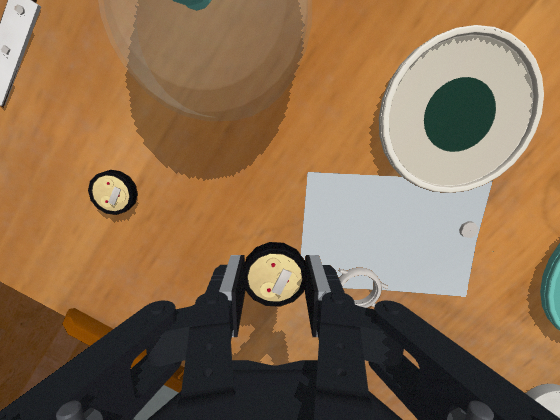

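The movement is held squarely at (276,273), with the second one still at (113,192). I'll add a helper for world-to-tool shifts and then go above the mint base.

```bash
cat >> h.py <<'E'
def go(x,y,z):
    o=get_obs(); d=np.array([x,y,z])-o['eef_pos']; r=R.from_rotvec(o['eef_rot'])
    t=r.inv().apply(d)*100; a=r.as_matrix()
    print('at',o['eef_pos'].round(4),'tool cm',t.round(2),'rows',int(np.ceil(np.linalg.norm(t)/4.9)),'yaw',np.degrees(np.arctan2(a[1,0],a[0,0])).round(1),'tilt',np.degrees(a[:2,2]).round(2),'w',o['width'].round(4),'f',o['ft_force'].round(1))
E
python3 - <<'E'
from h import *
c=get_calibration('wrist');o=get_obs()
p=ray(c,o['eef_pos'][2]+.007,276,271); print(p, p-o['eef_pos'][:2], R.from_rotvec(o['eef_rot']).inv().apply(np.r_[p-o['eef_pos'][:2],0]))
go(.60,-.13,.14)
E
```

```text
[0.4677 0.1322] [0.00342289 0.00161397] [ 7.06616813e-04 -3.71767497e-03  2.49452005e-05]Traceback (most recent call last):
  File "<stdin>", line 4, in <module>
  File "h.py", line 19, in go
    print('at',o['eef_pos'].round(4),'tool cm',t.round(2),'rows',int(np.ceil(np.linalg.norm(t)/4.9)),'yaw',np.degrees(np.arctan2(a[1,0],a[0,0])).round(1),'tilt',np.degrees(a[:2,2]).round(2),'w',o['width'].round(4),'f',o['ft_force'].round(1))
                                                                                                                                                                                                  ^^^^^^^^^^^^^^^^
AttributeError: 'float' object has no attribute 'round'
```

```bash
sed -i "s/o\['width'\].round(4)/round(o['width'],4)/" h.py
python3 - <<'E'
from h import *
go(.60,-.13,.14)
E
```

```text
at [0.4643 0.1306 0.0833] tool cm [29.08  4.31 -5.6 ] rows 7 yaw -54.0 tilt [0.39 0.05] w 0.0315 f [-0.5 -0.7 -0.9]
```

apply_moves:
  commands:
    - [4.2,0.6,-1,0,0,0]
    - [4.2,0.6,-1,0,0,0]
    - [4.2,0.6,-1,0,0,0]
    - [4.2,0.6,-1,0,0,0]
    - [4.1,0.6,-1,0,0,0]

```text
t: 3.55
eef_pos: [0.5597, -0.0579, 0.1291]
eef_rot: [2.799, -1.426, -0.004]
ft_force: [-0.1, -0.2, -0.4]
width: 0.0316
```

apply_moves:
  commands:
    - [4.1,0.6,-0.6,0,0,0]
    - [4.1,0.7,0,0,0,0]
    - [0,0,0,0,0,0]
    - [0,0,0,0,0,0]
    - [0,0,0,0,0,0]

```text
t: 4.05
eef_pos: [0.5963, -0.1293, 0.1346]
eef_rot: [2.799, -1.426, -0.006]
ft_force: [-0.6, 0.0, -1.0]
width: 0.032
```

Run:
```python
from h import *
c,im=snap('wrist','pics/w3.png'); go(.6,-.13,.14)
m=((im[:,:,1]<70)&(im[:,:,1]>im[:,:,2]*1.5)&(im[:,:,1]>25)).astype(np.uint8)
n,l,s,ce=cv2.connectedComponentsWithStats(m)
for i in range(1,n):
    if s[i,4]>300: print(s[i],ce[i],ray(c,.008,*(s[i,:2]+s[i,2:4]/2-.5)))
```

```text
at [ 0.5965 -0.129   0.1349] tool cm [ 0.29 -0.23 -0.51] rows 1 yaw -53.9 tilt [-0.16  0.07] w 0.0317 f [-0.5  0.2  0. ]
[  50   18   62   68 3231] [80.8731043  51.48189415] [0.6084 0.0737]
[ 263  161   40   39 1221] [282.1973792  180.17199017] [ 0.6196 -0.1211]
[ 264  210   38   35 1010] [282.73366337 226.8970297 ] [ 0.5828 -0.1483]
```

View pics/w3.png

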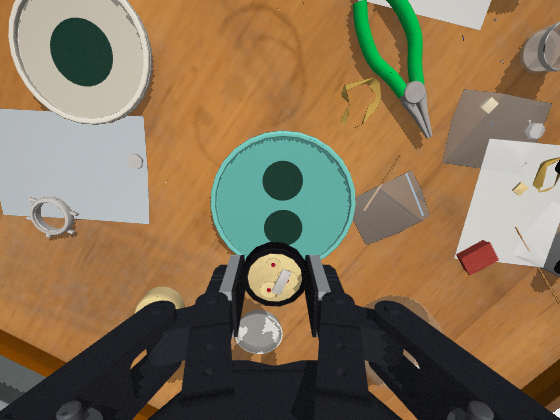

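Pads are at (282,180) and (283,227), i.e. world (0.620,-0.121) and (0.583,-0.148). The base centre is about (0.601,-0.135).

Run:
```python
from h import *
go(.6175,-.1227,.011)
```

```text
at [ 0.5965 -0.129   0.1349] tool cm [ 0.76 -2.09 12.39] rows 3 yaw -53.9 tilt [-0.16  0.07] w 0.0317 f [-0.5  0.2  0. ]
```

apply_moves:
  commands:
    - [0.7,-2.1,2,0,0,0]
    - [0,0,4,0,0,0]
    - [0,0,3.5,0,0,0]
    - [0,0,2,0,0,0]
    - [0,0,0,0,0,0]

```text
t: 4.6
eef_pos: [0.6144, -0.121, 0.0166]
eef_rot: [2.799, -1.423, -0.016]
ft_force: [-0.1, 0.8, -1.4]
width: 0.032
```

Run:
```python
from h import *
go(.6175,-.1227,.010)
```

```text
at [ 0.6144 -0.121   0.0166] tool cm [ 0.33 -0.16  0.66] rows 1 yaw -53.9 tilt [-0.54  0.18] w 0.032 f [-0.1  0.8 -1.4]
```

apply_moves:
  commands:
    - [0.2,-0.1,0.3,0,0,0]
    - [0,0,0.2,0,0,0]
    - [0,0,0,0,0,0]

```text
t: 4.9
eef_pos: [0.6224, -0.1251, 0.0181]
eef_rot: [-2.799, 1.426, -0.005]
ft_force: [-0.3, -0.8, -0.5]
width: 0.0316
```

apply_moves:
  commands:
    - [0,0,0,0,0,0]
    - [0,0,0,0,0,0]
    - [0,0,0,0,0,0]

```text
t: 5.2
eef_pos: [0.6213, -0.125, 0.0169]
eef_rot: [-2.799, 1.426, -0.001]
ft_force: [0.4, -0.4, -0.1]
width: 0.0317
```

apply_moves:
  commands:
    - [0,0,0,0,0,0]
    - [0,0,0,0,0,0]
    - [0,0,0,0,0,0]

```text
t: 5.5
eef_pos: [0.6209, -0.1248, 0.0162]
eef_rot: [2.799, -1.426, -0.0]
ft_force: [-0.1, 1.1, -0.4]
width: 0.0316
```

Run:
```python
from h import *
go(.6175,-.1227,.010)
```

```text
at [ 0.6209 -0.1248  0.0162] tool cm [-0.37  0.15  0.62] rows 1 yaw -54.0 tilt [-0.01  0.  ] w 0.0316 f [-0.1  1.1 -0.4]
```

apply_moves:
  commands:
    - [-0.2,0.1,0.2,0,0,0]
    - [-0.2,0.1,0.2,0,0,0]
    - [0,0,0.2,0,0,0]
    - [0,0,0,0,0,0]
    - [0,0,0,0,0,0]

```text
t: 6.0
eef_pos: [0.6169, -0.1227, 0.0101]
eef_rot: [2.799, -1.426, -0.0]
ft_force: [0.8, -0.4, -0.5]
width: 0.0316
```

apply_moves:
  commands:
    - [0,0,0,0,0,0]
    - [0,0,0,0,0,0]
    - [0,0,0,0,0,0]

```text
t: 6.3
eef_pos: [0.6171, -0.1228, 0.0104]
eef_rot: [-2.799, 1.426, -0.0]
ft_force: [-0.3, 0.1, 0.2]
width: 0.0315
```

apply_moves:
  commands:
    - [0,0,0.1,0,0,0]
    - [0,0,0,0,0,0]
    - [0,0,0.1,0,0,0]
    - [0,0,0,0,0,0]
    - [0,0,0,0,0,0]

```text
t: 6.8
eef_pos: [0.6171, -0.1228, 0.0084]
eef_rot: [-2.799, 1.426, -0.0]
ft_force: [-0.9, 0.3, -0.0]
width: 0.0318
```

apply_moves:
  commands:
    - [0,0,0,0,0,0]
    - [0,0,0,0,0,0]
    - [0,0,0,0,0,0]
    - [0,0,0,0,0,0]
  gripper: 0.55

```text
t: 7.2
eef_pos: [0.617, -0.1228, 0.0083]
eef_rot: [-2.799, 1.426, -0.0]
ft_force: [-0.1, -0.3, -0.3]
width: 0.0468
```

apply_moves:
  commands:
    - [0,0,-2,0,0,0]
    - [0,0,-4,0,0,0]
    - [0,0,-4,0,0,0]
    - [0,0,-4,0,0,0]
    - [0,0,0,0,0,0]

```text
t: 7.7
eef_pos: [0.6222, -0.1244, 0.1566]
eef_rot: [-2.797, 1.425, -0.023]
ft_force: [1.0, -0.7, 0.8]
width: 0.0472
```

Run:
```python
from h import *
go(.414,.245,.15)
```

```text
at [ 0.6222 -0.1244  0.1566] tool cm [-42.12  -4.87   0.21] rows 9 yaw -54.0 tilt [ 0.8  -0.25] w 0.0472 f [ 1.  -0.7  0.8]
```

apply_moves:
  commands:
    - [-4.6,-0.5,0,0,0,0]
    - [-4.6,-0.5,0,0,0,0]
    - [-4.6,-0.5,0,0,0,0]
    - [-4.6,-0.5,0,0,0,0]
    - [-4.6,-0.5,0,0,0,0]
  gripper: 0.65

```text
t: 8.2
eef_pos: [0.5005, 0.0793, 0.1477]
eef_rot: [2.799, -1.427, -0.001]
ft_force: [-0.2, 1.6, 0.1]
width: 0.0554
```

apply_moves:
  commands:
    - [-4.7,-0.5,0,0,0,0]
    - [-4.7,-0.5,0,0,0,0]
    - [-4.7,-0.5,0,0,0,0]
    - [-4.7,-0.5,0,0,0,0]
    - [0,0,0,0,0,0]

```text
t: 8.7
eef_pos: [0.4041, 0.2456, 0.1476]
eef_rot: [-2.804, 1.417, 0.004]
ft_force: [-0.2, -0.5, -0.6]
width: 0.0553
```

apply_moves:
  commands:
    - [0,0,0,0,0,0]
    - [0,0,0,0,0,0]
    - [0,0,0,0,0,0]
    - [0,0,0,0,0,0]
    - [0,0,0,0,0,0]

```text
t: 9.2
eef_pos: [0.4083, 0.241, 0.1482]
eef_rot: [2.798, -1.429, -0.0]
ft_force: [0.4, -0.3, -0.2]
width: 0.0554
```

Run:
```python
from h import *
c,im=snap('wrist','pics/w4.png'); go(.4135,.245,.0)
u,v=proj(c,[.4135,.245,.01]).astype(int); print(u,v)
g=im.max(2); q=35
m=(g[v-q:v+q,u-q:u+q]<60).astype(np.uint8); k=max(cv2.findContours(m,0,2)[0],key=cv2.contourArea); b=cv2.boundingRect(k)
print(b,ray(c,.0045,b[0]+b[2]/2-.5+u-q,b[1]+b[3]/2-.5+v-q))
```

```text
at [0.4082 0.2412 0.1483] tool cm [ 0.   -0.66 14.83] rows 4 yaw -54.1 tilt [-0.  0.] w 0.0555 f [ 0.3 -0.4 -0.3]
274 195
(18, 17, 34, 35) [0.413  0.2455]
```

apply_moves:
  commands:
    - [0,-0.6,4,0,0,0]
    - [0,0,4,0,0,0]
    - [0,0,3,0,0,0]
    - [0,0,2,0,0,0]
    - [0,0,1,0,0,0]

```text
t: 9.75
eef_pos: [0.411, 0.2444, 0.0061]
eef_rot: [2.796, -1.426, -0.004]
ft_force: [0.5, -0.5, -0.1]
width: 0.0551
```

apply_moves:
  commands:
    - [0,0,0.5,0,0,0]
    - [0,0,0.2,0,0,0]
    - [0,0,0,0,0,0]
    - [0,0,0,0,0,0]

```text
t: 10.15
eef_pos: [0.4136, 0.2458, 0.0024]
eef_rot: [-2.798, 1.425, -0.002]
ft_force: [-0.3, -0.7, -0.4]
width: 0.0556
```

apply_moves:
  commands:
    - [0,0,0,0,0,0]
    - [0,0,0,0,0,0]
    - [0,0,0,0,0,0]
    - [0,0,0,0,0,0]
    - [0,0,0,0,0,0]
  gripper: 0.2

```text
t: 10.65
eef_pos: [0.4132, 0.2457, 0.0023]
eef_rot: [-2.798, 1.426, -0.001]
ft_force: [-1.3, -0.9, 5.3]
width: 0.0313
```

apply_moves:
  commands:
    - [0,0,-2,0,0,0]
    - [0,0,-4,0,0,0]
    - [0,0,-4,0,0,0]
    - [0,0,-4,0,0,0]
    - [0,0,0,0,0,0]

```text
t: 11.15
eef_pos: [0.4173, 0.2474, 0.1479]
eef_rot: [-2.79, 1.421, -0.014]
ft_force: [0.6, -0.4, -0.2]
width: 0.0317
```

Run:
```python
from h import *
go(.575,-.153,.14)
```

```text
at [0.4173 0.2474 0.1479] tool cm [41.66 10.8   0.78] rows 9 yaw -54.0 tilt [0.72 0.3 ] w 0.0317 f [ 0.6 -0.4 -0.2]
```

apply_moves:
  commands:
    - [4.6,1.2,0,0,0,0]
    - [4.6,1.2,0,0,0,0]
    - [4.6,1.2,0,0,0,0]
    - [4.6,1.2,0,0,0,0]
    - [4.6,1.2,0,0,0,0]

```text
t: 11.65
eef_pos: [0.4988, 0.0224, 0.1403]
eef_rot: [2.799, -1.426, -0.002]
ft_force: [0.3, 0.0, -0.3]
width: 0.0317
```

apply_moves:
  commands:
    - [4.6,1.2,0,0,0,0]
    - [4.6,1.2,0,0,0,0]
    - [4.6,1.2,0,0,0,0]
    - [4.6,1.2,0,0,0,0]
    - [0,0,0,0,0,0]

```text
t: 12.15
eef_pos: [0.5701, -0.1586, 0.1407]
eef_rot: [2.794, -1.433, 0.005]
ft_force: [0.2, 0.1, -1.4]
width: 0.0321
```

apply_moves:
  commands:
    - [0,0,0,0,0,0]
    - [0,0,0,0,0,0]
    - [0,0,0,0,0,0]
    - [0,0,0,0,0,0]
    - [0,0,0,0,0,0]

```text
t: 12.65
eef_pos: [0.5684, -0.152, 0.1414]
eef_rot: [-2.8, 1.424, 0.0]
ft_force: [0.1, -0.3, 0.1]
width: 0.0316
```

Run:
```python
from h import *
c,im=snap('wrist','pics/w5.png'); go(.581,-.1505,.011)
m=((im[:,:,1]<70)&(im[:,:,1]>im[:,:,2]*1.5)&(im[:,:,1]>25)).astype(np.uint8)
n,l,s,ce=cv2.connectedComponentsWithStats(m)
for i in range(1,n):
    if s[i,4]>300: print(s[i],ray(c,.008,*(s[i,:2]+s[i,2:4]/2-.5)))
u,v=proj(c,[.6196,-.1211,.0125]).astype(int); print(u,v)
q=40;m=(im.max(2)[v-q:v+q,u-q:u+q]<45).astype(np.uint8); k=max(cv2.findContours(m,0,2)[0],key=cv2.contourArea); b=cv2.boundingRect(k)
print(b,ray(c,.0125,b[0]+b[2]/2-.5+u-q,b[1]+b[3]/2-.5+v-q))
```

```text
at [ 0.5685 -0.1522  0.1415] tool cm [ 0.6  -1.11 13.05] rows 3 yaw -53.9 tilt [ 0.01 -0.  ] w 0.0314 f [-0.3  0.2 -0.4]
[  44    0   63   39 1949] [0.5984 0.0683]
[ 262  171   38   38 1127] [ 0.5827 -0.1488]
280 139
(20, 24, 40, 40) [ 0.6173 -0.122 ]
```

View pics/w5.png

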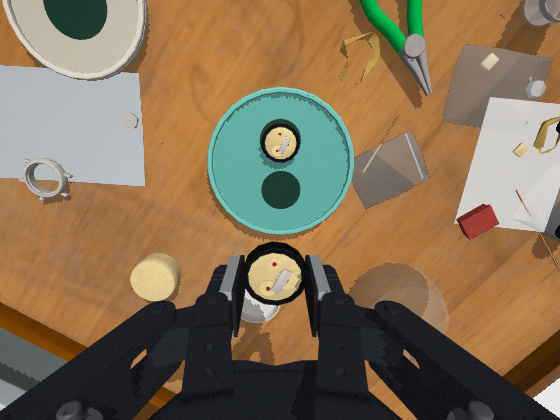

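The first movement at (280,140) sits on its pad, about 3 mm off centre. The second pad at (281,190) is free, at (0.5827,-0.149).

apply_moves:
  commands:
    - [0.5,-1.2,3.5,0,0,0]
    - [0,0,4,0,0,0]
    - [0,0,3,0,0,0]
    - [0,0,1,0,0,0]
    - [0,0,0,0,0,0]

```text
t: 13.2
eef_pos: [0.5796, -0.1492, 0.0245]
eef_rot: [2.799, -1.426, -0.006]
ft_force: [0.2, 0.1, -0.0]
width: 0.0317
```

apply_moves:
  commands:
    - [0,0,0,0,0,0]
    - [0,0,0,0,0,0]
    - [0,0,0,0,0,0]
    - [0,0,0,0,0,0]

```text
t: 13.6
eef_pos: [0.5822, -0.1505, 0.0278]
eef_rot: [-2.799, 1.426, -0.004]
ft_force: [0.6, -0.6, -0.1]
width: 0.0318
```

Run:
```python
from h import *
go(.5825,-.149,.01)
```

```text
at [ 0.5822 -0.1505  0.0278] tool cm [-0.1  -0.11  1.78] rows 1 yaw -54.0 tilt [ 0.14 -0.05] w 0.0318 f [ 0.6 -0.6 -0.1]
```

apply_moves:
  commands:
    - [-0.1,-0.1,0.6,0,0,0]
    - [0,0,0.6,0,0,0]
    - [0,0,0.4,0,0,0]
    - [0,0,0.1,0,0,0]
    - [0,0,0,0,0,0]

```text
t: 14.1
eef_pos: [0.5808, -0.1484, 0.0103]
eef_rot: [2.799, -1.426, -0.004]
ft_force: [-5.4, 0.9, 10.2]
width: 0.0316
```

apply_moves:
  commands:
    - [0,0,0,0,0,0]
    - [0,0,0,0,0,0]
    - [0,0,0,0,0,0]
    - [0,0,0,0,0,0]

```text
t: 14.5
eef_pos: [0.5808, -0.1484, 0.0103]
eef_rot: [2.799, -1.426, -0.004]
ft_force: [-3.6, 1.2, 9.4]
width: 0.0318
```

apply_moves:
  commands:
    - [0,0,-0.1,0,0,0]
    - [0,0,0,0,0,0]
    - [0,0,0,0,0,0]
    - [0,0,0,0,0,0]
  gripper: 0.55

```text
t: 14.9
eef_pos: [0.5811, -0.1485, 0.0098]
eef_rot: [2.799, -1.426, -0.001]
ft_force: [0.5, 0.3, 0.4]
width: 0.047
```

apply_moves:
  commands:
    - [0,0,-2,0,0,0]
    - [0,0,-4,0,0,0]
    - [0,0,-4,0,0,0]
    - [0,0,-4,0,0,0]
    - [0,0,0,0,0,0]

```text
t: 15.4
eef_pos: [0.5864, -0.1505, 0.158]
eef_rot: [-2.798, 1.425, -0.022]
ft_force: [1.0, -0.1, 1.0]
width: 0.047
```

apply_moves:
  commands:
    - [0,0,0,0,0,0]
    - [0,0,0,0,0,0]
    - [0,0,0,0,0,0]
  gripper: 0.85

```text
t: 15.7
eef_pos: [0.5798, -0.1481, 0.1479]
eef_rot: [2.799, -1.426, -0.007]
ft_force: [-0.8, -0.2, -0.1]
width: 0.0725
```

Run:
```python
from h import *
go(.412,-.313,.15)
```

```text
at [ 0.5798 -0.1481  0.1479] tool cm [ 3.48 23.27 -0.17] rows 5 yaw -54.0 tilt [-0.23  0.09] w 0.0725 f [-0.8 -0.2 -0.1]
```

apply_moves:
  commands:
    - [0.7,4.7,0,0,0,0]
    - [0.7,4.7,0,0,0,0]
    - [0.7,4.7,0,0,0,0]
    - [0.7,4.7,0,0,0,0]
    - [0.7,4.5,0,0,0,0]

```text
t: 16.2
eef_pos: [0.4112, -0.3142, 0.1487]
eef_rot: [-2.799, 1.426, 0.004]
ft_force: [-0.2, -1.2, -0.3]
width: 0.0726
```

apply_moves:
  commands:
    - [0,0,0,0,0,0]
    - [0,0,0,0,0,0]
    - [0,0,0,0,0,0]
    - [0,0,0,0,0,0]
    - [0,0,0,0,0,0]

```text
t: 16.7
eef_pos: [0.4142, -0.3129, 0.15]
eef_rot: [-2.8, 1.423, 0.001]
ft_force: [0.2, 0.1, 0.0]
width: 0.0726
```

Run:
```python
from h import *
c,im=snap('wrist','pics/w6.png'); go(.412,-.313,.0); print(proj(c,[.412,-.313,.01]))
```

```text
at [ 0.4142 -0.313   0.1501] tool cm [-0.12  0.17 15.01] rows 4 yaw -53.9 tilt [-0.01  0.02] w 0.0725 f [0.2 0.  0.3]
[273.2 203.2]
```

View pics/w6.png

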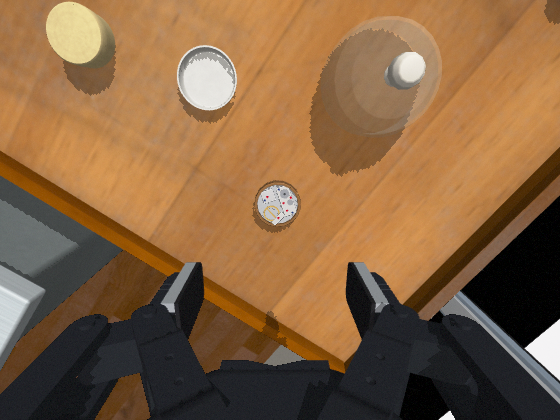

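The pocket movement (silver works, brown ring) is centred at (277,205.5), clear of the bench edge. The parts cup is at (207,78) and the ivory knob at (405,70).

Run:
```python
from h import *
c=get_calibration('wrist'); p=ray(c,.007,277,205.5); print(p, ray(c,.0,110,240),ray(c,0,270,330),'knob',ray(c,.08,407,71)); go(*p,.003)
```

```text
[ 0.4115 -0.3181] [ 0.2752 -0.1989] [ 0.2824 -0.4026] knob [ 0.5514 -0.3197]
at [ 0.4142 -0.313   0.1501] tool cm [ 0.26  0.51 14.71] rows 4 yaw -53.9 tilt [-0.01  0.02] w 0.0725 f [0.2 0.  0.3]
```

apply_moves:
  commands:
    - [0.3,0.5,4,0,0,0]
    - [0,0,4,0,0,0]
    - [0,0,3,0,0,0]
    - [0,0,2,0,0,0]
    - [0,0,1,0,0,0]

```text
t: 17.25
eef_pos: [0.4103, -0.3174, 0.0079]
eef_rot: [-2.799, 1.424, 0.006]
ft_force: [0.0, -0.3, -0.2]
width: 0.0726
```

apply_moves:
  commands:
    - [0,0,0.6,0,0,0]
    - [0,0,0.2,0,0,0]
    - [0,0,0,0,0,0]
    - [0,0,0,0,0,0]
    - [0,0,0,0,0,0]

```text
t: 17.75
eef_pos: [0.4119, -0.32, 0.0034]
eef_rot: [2.799, -1.426, 0.003]
ft_force: [-0.5, 0.4, -0.1]
width: 0.0725
```

apply_moves:
  commands:
    - [0,0,0,0,0,0]
    - [0,0,0,0,0,0]
    - [0,0,0,0,0,0]
    - [0,0,0,0,0,0]
    - [0,0,0,0,0,0]
  gripper: 0.35

```text
t: 18.25
eef_pos: [0.4115, -0.3196, 0.003]
eef_rot: [2.799, -1.426, 0.001]
ft_force: [-0.8, 0.4, 5.8]
width: 0.0431
```

apply_moves:
  commands:
    - [0,0,-2,0,0,0]
    - [0,0,-4,0,0,0]
    - [0,0,-4,0,0,0]
    - [0,0,-4,0,0,0]
    - [0,0,0,0,0,0]

```text
t: 18.75
eef_pos: [0.4147, -0.3228, 0.1488]
eef_rot: [2.795, -1.424, 0.02]
ft_force: [0.7, -0.9, 0.2]
width: 0.0436
```

Run:
```python
from h import *
go(.59,.06,.14)
```

```text
at [ 0.4147 -0.3228  0.1488] tool cm [-20.68 -36.68   0.68] rows 9 yaw -54.0 tilt [ 0.53 -0.54] w 0.0436 f [ 0.7 -0.9  0.2]
```

apply_moves:
  commands:
    - [-2.3,-4.1,0,0,0,0]
    - [-2.3,-4.1,0,0,0,0]
    - [-2.3,-4.1,0,0,0,0]
    - [-2.3,-4.1,0,0,0,0]
    - [-2.3,-4.1,0,0,0,0]

```text
t: 19.25
eef_pos: [0.5091, -0.1038, 0.141]
eef_rot: [2.799, -1.427, -0.002]
ft_force: [1.0, -0.2, -0.2]
width: 0.0434
```

apply_moves:
  commands:
    - [-2.3,-4.1,0,0,0,0]
    - [-2.3,-4.1,0,0,0,0]
    - [-2.3,-4.1,0,0,0,0]
    - [-2.3,-3.9,0,0,0,0]
    - [0,0,0,0,0,0]

```text
t: 19.75
eef_pos: [0.5873, 0.0689, 0.1411]
eef_rot: [-2.801, 1.418, 0.001]
ft_force: [-0.1, -0.7, -0.3]
width: 0.0434
```

apply_moves:
  commands:
    - [0,0,0,0,0,0]
    - [0,0,0,0,0,0]
    - [0,0,0,0,0,0]
    - [0,0,0,0,0,0]
    - [0,0,0,0,0,0]

```text
t: 20.25
eef_pos: [0.5863, 0.0629, 0.1424]
eef_rot: [-2.798, 1.428, -0.0]
ft_force: [-0.2, -0.2, -0.4]
width: 0.0432
```

Run:
```python
from h import *
c,im=snap('wrist','pics/w7.png')
m=((im[:,:,1]<70)&(im[:,:,1]>im[:,:,2]*1.5)&(im[:,:,1]>25)).astype(np.uint8)
n,l,s,ce=cv2.connectedComponentsWithStats(m)
for i in range(1,n):
    if s[i,4]>300: print(s[i],ray(c,.008,*(s[i,:2]+s[i,2:4]/2-.5)))
go(.609,.074,.015)
```

```text
[ 254  153   52   52 2112] [0.6084 0.073 ]
at [0.5863 0.0631 0.1424] tool cm [ 0.45 -2.48 12.74] rows 3 yaw -54.1 tilt [ 0.01 -0.  ] w 0.0435 f [-0.3 -0.4 -1.2]
```

View pics/w7.png

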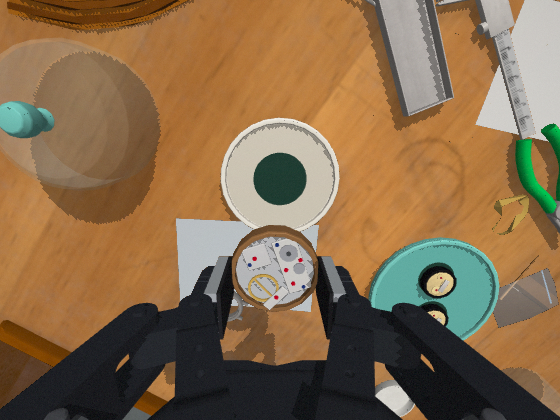

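The pocket movement is held level. The ivory pad at (280,179) is at (0.608,0.073).

apply_moves:
  commands:
    - [0.6,-2.4,3.5,0,0,0]
    - [0,0,4,0,0,0]
    - [0,0,3,0,0,0]
    - [0,0,1,0,0,0]
    - [0,0,0,0,0,0]

```text
t: 20.8
eef_pos: [0.6075, 0.0729, 0.0254]
eef_rot: [2.797, -1.426, -0.006]
ft_force: [-0.5, -0.2, 0.7]
width: 0.0433
```

apply_moves:
  commands:
    - [0,0,0,0,0,0]
    - [0,0,0,0,0,0]
    - [0,0,0,0,0,0]
    - [0,0,0,0,0,0]

```text
t: 21.2
eef_pos: [0.6105, 0.0732, 0.0289]
eef_rot: [-2.798, 1.426, -0.004]
ft_force: [-0.7, 0.1, -0.5]
width: 0.0429
```

Run:
```python
from h import *
go(.6087,.0725,.011)
```

```text
at [0.6105 0.0732 0.0289] tool cm [-0.05  0.19  1.78] rows 1 yaw -54.0 tilt [0.15 0.  ] w 0.0429 f [-0.7  0.1 -0.5]
```

apply_moves:
  commands:
    - [0,0.1,0.6,0,0,0]
    - [0,0,0.6,0,0,0]
    - [0,0,0.4,0,0,0]
    - [0,0,0.1,0,0,0]
    - [0,0,0,0,0,0]

```text
t: 21.7
eef_pos: [0.6081, 0.0726, 0.0109]
eef_rot: [2.798, -1.426, -0.003]
ft_force: [-3.8, -0.6, 7.0]
width: 0.0435
```

apply_moves:
  commands:
    - [0,0,0,0,0,0]
    - [0,0,0,0,0,0]
    - [0,0,0,0,0,0]
    - [0,0,0,0,0,0]

```text
t: 22.1
eef_pos: [0.6081, 0.0726, 0.0109]
eef_rot: [2.799, -1.426, -0.003]
ft_force: [-2.5, 0.5, 6.1]
width: 0.0431
```

apply_moves:
  commands:
    - [0,0,0,0,0,0]
    - [0,0,0,0,0,0]
    - [0,0,0,0,0,0]
    - [0,0,0,0,0,0]
  gripper: 0.65

```text
t: 22.5
eef_pos: [0.6083, 0.0726, 0.0099]
eef_rot: [2.799, -1.426, -0.001]
ft_force: [0.3, 0.2, 0.6]
width: 0.0556
```

apply_moves:
  commands:
    - [0,0,-3,0,0,0]
    - [0,0,-4.5,0,0,0]
    - [0,0,-4.5,0,0,0]
    - [0,0,-4.5,0,0,0]
    - [0,0,-4.5,0,0,0]

```text
t: 23.0
eef_pos: [0.6082, 0.0726, 0.2219]
eef_rot: [2.799, -1.426, -0.0]
ft_force: [0.1, -0.1, -0.6]
width: 0.0557
```

apply_moves:
  commands:
    - [0,0,0,0,0,0]
    - [0,0,0,0,0,0]
    - [0,0,0,0,0,0]
    - [0,0,0,0,0,0]
    - [0,0,0,0,0,0]

```text
t: 23.5
eef_pos: [0.6073, 0.0726, 0.218]
eef_rot: [2.798, -1.426, -0.005]
ft_force: [-0.9, 0.1, 0.1]
width: 0.0556
```

Run:
```python
from h import *
c,im=snap('wrist','pics/w8.png')
go(.5525,.2385,.20)
print([proj(c,p) for p in ([.609,.073,.008],[.6012,-.1348,.012])])
```

```text
at [0.6076 0.0726 0.2184] tool cm [-16.66  -5.3    1.86] rows 4 yaw -54.0 tilt [-0.18 -0.  ] w 0.0555 f [-0.3 -0.  -0.2]
[array([275.3, 184.1]), array([399.2, 280.3])]
```

View pics/w8.png

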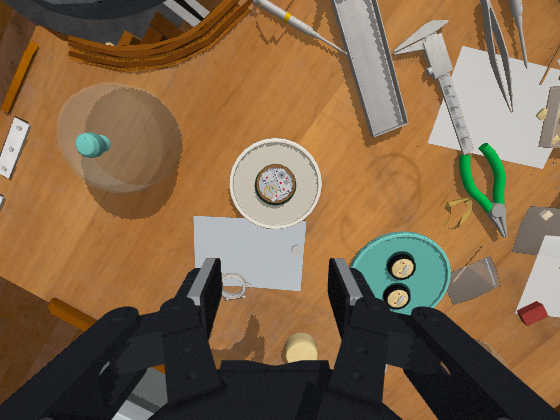

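All three movements lie on their pads: pocket at (276,184), wrist movements at (402,268) and (398,298). The mint knob is at (91,145).

apply_moves:
  commands:
    - [-4.2,-1.3,0,0,0,0]
    - [-4.2,-1.3,0,0,0,0]
    - [-4.2,-1.3,0,0,0,0]
    - [-4.1,-1.3,0,0,0,0]
    - [0,0,0,0,0,0]

```text
t: 24.05
eef_pos: [0.5501, 0.2428, 0.2195]
eef_rot: [-2.803, 1.418, 0.004]
ft_force: [0.5, -1.4, 0.6]
width: 0.0556
```

apply_moves:
  commands:
    - [0,0,0,0,0,0]
    - [0,0,0,0,0,0]
    - [0,0,0,0,0,0]
    - [0,0,0,0,0,0]
    - [0,0,0,0,0,0]

```text
t: 24.55
eef_pos: [0.5529, 0.2373, 0.2203]
eef_rot: [2.798, -1.428, 0.0]
ft_force: [0.0, -0.0, -0.2]
width: 0.0555
```

Run:
```python
from h import *
c,im=snap('wrist','pics/w9.png')
hsv=cv2.cvtColor(im,cv2.COLOR_BGR2HSV)
m=cv2.inRange(hsv,(75,70,90),(100,255,255))
n,l,s,ce=cv2.connectedComponentsWithStats(m)
for i in range(1,n):
    if s[i,4]>150: print(s[i],ce[i],ray(c,.09,*ce[i]))
go(.5525,.2385,.072); print(proj(c,[.5525,.2385,.09]))
# mint base rim and ivory rim fit from w8
```

```text
[262 189  23  24 425] [272.91529412 200.74588235] [0.5547 0.2404]
[ 461  268   99   85 5309] [511.11810134 309.01356188] [ 0.6066 -0.0358]
at [0.5528 0.2375 0.2203] tool cm [-0.09 -0.03 14.83] rows 4 yaw -54.1 tilt [0. 0.] w 0.0559 f [-0.2 -0.5  0. ]
[273.2 203.7]
```

View pics/w9.png

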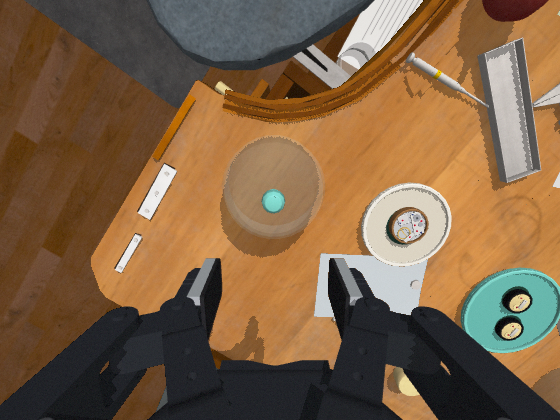

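The mint knob is at (273,201), directly below the open jaws.

apply_moves:
  commands:
    - [-0.1,-0.2,3,0,0,0]
    - [0,0,4,0,0,0]
    - [0,0,4,0,0,0]
    - [0,0,2,0,0,0]
    - [0,0,0.8,0,0,0]

```text
t: 25.1
eef_pos: [0.5511, 0.2392, 0.0789]
eef_rot: [2.795, -1.425, -0.007]
ft_force: [-0.9, 0.3, 0.3]
width: 0.0555
```

apply_moves:
  commands:
    - [0,0,0,0,0,0]
    - [0,0,0,0,0,0]
    - [0,0,0,0,0,0]
    - [0,0,0,0,0,0]
    - [0,0,0,0,0,0]

```text
t: 25.6
eef_pos: [0.5543, 0.2405, 0.0836]
eef_rot: [-2.798, 1.426, -0.002]
ft_force: [0.5, -0.3, 0.5]
width: 0.0558
```

Run:
```python
from h import *
go(.554,.2395,.072)
```

```text
at [0.5543 0.2405 0.0836] tool cm [0.06 0.09 1.16] rows 1 yaw -54.0 tilt [0.12 0.04] w 0.0558 f [ 0.5 -0.3  0.5]
```

apply_moves:
  commands:
    - [0,0,0.5,0,0,0]
    - [0,0,0.4,0,0,0]
    - [0,0,0.2,0,0,0]
    - [0,0,0,0,0,0]
    - [0,0,0,0,0,0]

```text
t: 26.1
eef_pos: [0.5533, 0.2402, 0.071]
eef_rot: [2.799, -1.426, -0.001]
ft_force: [-0.4, -0.2, 0.3]
width: 0.0557
```

apply_moves:
  commands:
    - [0,0,0,0,0,0]
    - [0,0,0,0,0,0]
    - [0,0,0,0,0,0]
    - [0,0,0,0,0,0]
    - [0,0,0,0,0,0]
  gripper: 0.1
  squeeze: 40

```text
t: 26.6
eef_pos: [0.5537, 0.2403, 0.0716]
eef_rot: [-2.799, 1.426, -0.001]
ft_force: [0.5, -0.5, -0.1]
width: 0.0207
```

apply_moves:
  commands:
    - [0,0,0,0,0,0]
    - [0,0,0,0,0,0]
    - [0,0,0,0,0,0]

```text
t: 26.9
eef_pos: [0.5537, 0.2403, 0.0716]
eef_rot: [-2.799, 1.426, -0.001]
ft_force: [0.7, 0.8, 2.0]
width: 0.0206
```

apply_moves:
  commands:
    - [0,0,-0.5,0,0,0]
    - [0,0,-1.5,0,0,0]
    - [0,0,-2,0,0,0]
    - [0,0,-2,0,0,0]
    - [0,0,-1.5,0,0,0]

```text
t: 27.4
eef_pos: [0.5541, 0.2405, 0.1486]
eef_rot: [-2.798, 1.426, -0.002]
ft_force: [0.8, 0.5, -1.4]
width: 0.0205
```

apply_moves:
  commands:
    - [0,0,0,0,0,0]
    - [0,0,0,0,0,0]
    - [0,0,0,0,0,0]

```text
t: 27.7
eef_pos: [0.5525, 0.2399, 0.145]
eef_rot: [2.798, -1.425, -0.003]
ft_force: [-0.9, 1.0, -1.8]
width: 0.0205
```

Run:
```python
from h import *
c,im=snap('wrist','pics/w10.png')
go(.601,-.135,.147)
```

```text
at [0.5523 0.2399 0.1448] tool cm [33.19 18.1  -0.21] rows 8 yaw -54.0 tilt [-0.16 -0.05] w 0.0204 f [-0.8  0.5 -1.8]
```

View pics/w10.png

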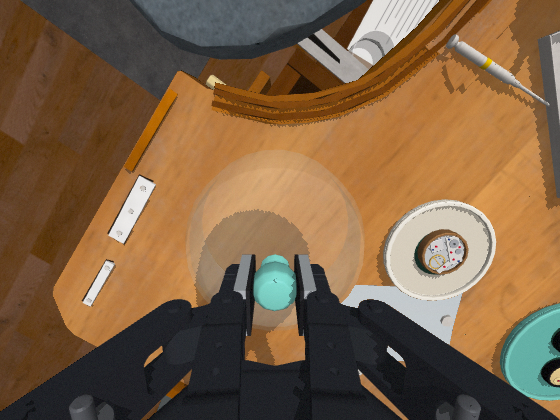

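apply_moves:
  commands:
    - [3,1.6,0,0,0,0]
    - [4,2.2,0,0,0,0]
    - [4,2.2,0,0,0,0]
    - [4,2.2,0,0,0,0]
    - [4,2.2,0,0,0,0]

```text
t: 28.25
eef_pos: [0.5802, 0.0238, 0.145]
eef_rot: [2.799, -1.425, -0.003]
ft_force: [1.4, 0.1, -0.2]
width: 0.0211
```

apply_moves:
  commands:
    - [4,2.2,0,0,0,0]
    - [4,2.2,0,0,0,0]
    - [3.5,1.8,0,0,0,0]
    - [2.5,1.4,0,0,0,0]
    - [0,0,0,0,0,0]

```text
t: 28.75
eef_pos: [0.6015, -0.1365, 0.1452]
eef_rot: [2.795, -1.432, -0.001]
ft_force: [-0.5, -0.1, -0.2]
width: 0.0208
```

apply_moves:
  commands:
    - [0,0,0,0,0,0]
    - [0,0,0,0,0,0]
    - [0,0,0,0,0,0]
    - [0,0,0,0,0,0]
    - [0,0,0,0,0,0]

```text
t: 29.25
eef_pos: [0.6018, -0.1316, 0.1463]
eef_rot: [-2.8, 1.424, 0.0]
ft_force: [0.9, 0.2, -0.3]
width: 0.0204
```

```bash
cat >> h.py <<'E'
def circ(im,c,x,y,z,r,col):
    a=np.linspace(0,2*np.pi,73)
    p=np.array([proj(c,[x+r*np.cos(t),y+r*np.sin(t),z]) for t in a])
    cv2.polylines(im,[(p*8).astype(np.int32)],False,col,1,cv2.LINE_AA,3)
E
python3 - <<'E'
from h import *
c,im=snap('wrist'); o=get_obs(); e=o['eef_pos']
go(.6012,-.1348,.082)
# base rim (outer, top) fit on mint colour
hsv=cv2.cvtColor(im,cv2.COLOR_BGR2HSV); m=cv2.inRange(hsv,(75,70,60),(100,255,255))
k=max(cv2.findContours(m,0,2)[0],key=cv2.contourArea); print(cv2.boundingRect(k))
circ(im,c,.6012,-.1348,.012,.0675,(0,0,255)); circ(im,c,e[0],e[1],e[2]-.0716,.058,(255,0,255))
cv2.imwrite('pics/w11.png',cv2.resize(im[80:400,140:420],None,fx=2,fy=2)[:600])
E
```

```text
at [ 0.6019 -0.1318  0.1464] tool cm [0.2  0.23 6.44] rows 2 yaw -53.9 tilt [ 0.01 -0.  ] w 0.0203 f [-0.3  0.2 -1.5]
(208, 134, 138, 177)
```

View pics/w11.png

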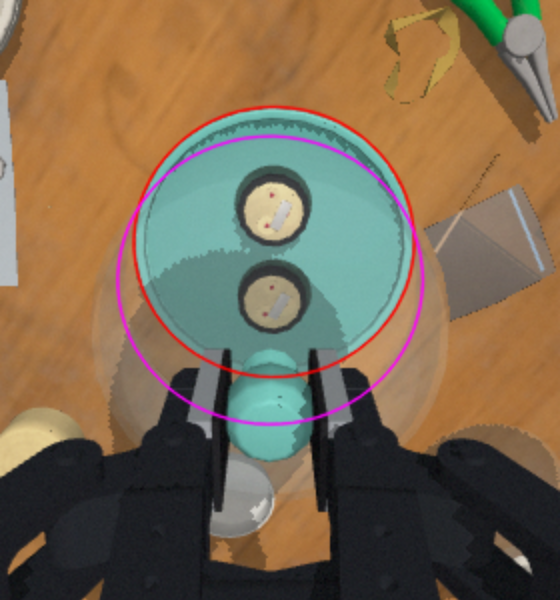

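The red circle matches the mint base rim, so the base centre estimate holds. Dome and base centres differ by only about 3 mm. I'll correct that and lower.

apply_moves:
  commands:
    - [0.2,0.2,1,0,0,0]
    - [0,0,1.5,0,0,0]
    - [0,0,1.5,0,0,0]
    - [0,0,0.5,0,0,0]
    - [0,0,0,0,0,0]

```text
t: 29.8
eef_pos: [0.5996, -0.1348, 0.0987]
eef_rot: [2.799, -1.426, -0.007]
ft_force: [0.7, 0.2, -0.3]
width: 0.0206
```

apply_moves:
  commands:
    - [0,0,0,0,0,0]
    - [0,0,0,0,0,0]
    - [0,0,0,0,0,0]
    - [0,0,0,0,0,0]
    - [0,0,0,0,0,0]

```text
t: 30.3
eef_pos: [0.6017, -0.1354, 0.1018]
eef_rot: [-2.799, 1.426, -0.001]
ft_force: [-0.1, -0.1, -0.2]
width: 0.0203
```

Run:
```python
from h import *
go(.6012,-.1348,.081)
c,im=snap('wrist');e=get_obs()['eef_pos']
circ(im,c,.6012,-.1348,.012,.0675,(0,0,255)); circ(im,c,e[0],e[1],e[2]-.0716,.058,(255,0,255));circ(im,c,e[0],e[1],e[2]-.0716+.05,.058,(255,255,0))
cv2.imwrite('pics/w12.png',cv2.resize(im[80:400,140:420],None,fx=2,fy=2)[:600])
```

```text
at [ 0.6017 -0.1354  0.1018] tool cm [-0.08  0.    2.08] rows 1 yaw -54.0 tilt [ 0.05 -0.02] w 0.0203 f [-0.1 -0.1 -0.2]
```

View pics/w12.png

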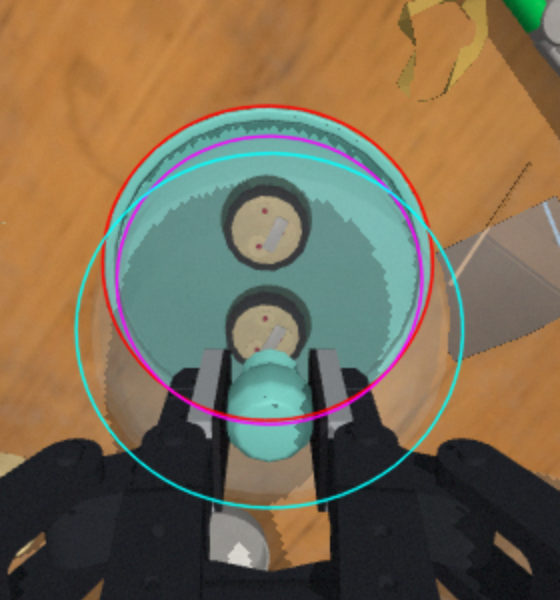

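The dome's predicted lower edge (magenta) is concentric with the base rim in this view, so I'll lower it.

apply_moves:
  commands:
    - [0,0,0.5,0,0,0]
    - [0,0,0.5,0,0,0]
    - [0,0,0.4,0,0,0]
    - [0,0,0.2,0,0,0]
    - [0,0,0.2,0,0,0]

```text
t: 30.85
eef_pos: [0.6012, -0.1353, 0.0828]
eef_rot: [2.799, -1.426, -0.001]
ft_force: [0.4, 0.2, -1.2]
width: 0.0204
```

apply_moves:
  commands:
    - [0,0,0,0,0,0]
    - [0,0,0,0,0,0]
    - [0,0,0,0,0,0]
    - [0,0,0,0,0,0]

```text
t: 31.25
eef_pos: [0.6016, -0.1354, 0.0836]
eef_rot: [-2.799, 1.426, -0.001]
ft_force: [-0.4, 0.1, 0.1]
width: 0.0203
```

apply_moves:
  commands:
    - [0,0,0.2,0,0,0]
    - [0,0,0.1,0,0,0]
    - [0,0,0,0,0,0]
    - [0,0,0,0,0,0]
    - [0,0,0,0,0,0]

```text
t: 31.75
eef_pos: [0.6014, -0.1353, 0.0803]
eef_rot: [2.799, -1.426, -0.0]
ft_force: [-1.0, -0.7, -1.7]
width: 0.0202
```

apply_moves:
  commands:
    - [0,0,0.1,0,0,0]
    - [0,0,0,0,0,0]
    - [0,0,0,0,0,0]
    - [0,0,0,0,0,0]

```text
t: 32.15
eef_pos: [0.6016, -0.1355, 0.0796]
eef_rot: [2.799, -1.426, 0.001]
ft_force: [-1.1, -0.9, 0.6]
width: 0.0203
```

apply_moves:
  commands:
    - [0,0,0,0,0,0]
    - [0,0,0,0,0,0]
    - [0,0,0,0,0,0]
    - [0,0,0,0,0,0]
  gripper: 0.6

```text
t: 32.55
eef_pos: [0.6014, -0.1353, 0.0792]
eef_rot: [-2.799, 1.426, 0.0]
ft_force: [0.1, -0.4, 0.8]
width: 0.0515
```

apply_moves:
  commands:
    - [0,0,-2,0,0,0]
    - [0,0,-4,0,0,0]
    - [0,0,-4,0,0,0]
    - [0,0,-4,0,0,0]
    - [0,0,0,0,0,0]

```text
t: 33.05
eef_pos: [0.606, -0.1368, 0.2278]
eef_rot: [-2.797, 1.425, -0.023]
ft_force: [1.3, -0.8, 0.4]
width: 0.051
```

apply_moves:
  commands:
    - [0,0,0,0,0,0]
    - [0,0,0,0,0,0]
    - [0,0,0,0,0,0]

```text
t: 33.35
eef_pos: [0.6, -0.1349, 0.2168]
eef_rot: [2.799, -1.426, -0.007]
ft_force: [-0.3, 0.4, -0.1]
width: 0.0512
```

Run:
```python
from h import *
go(.5515,-.318,.21)
```

```text
at [ 0.6    -0.1349  0.2168] tool cm [11.97 14.69  0.68] rows 4 yaw -54.0 tilt [-0.23  0.08] w 0.0512 f [-0.3  0.4 -0.1]
```

apply_moves:
  commands:
    - [3,3.7,0,0,0,0]
    - [3,3.7,0,0,0,0]
    - [3,3.7,0,0,0,0]
    - [3,3.6,0,0,0,0]
    - [0,0,0,0,0,0]

```text
t: 33.85
eef_pos: [0.5504, -0.3241, 0.2174]
eef_rot: [2.793, -1.434, -0.003]
ft_force: [0.4, 0.3, 1.0]
width: 0.051
```

apply_moves:
  commands:
    - [0,0,0,0,0,0]
    - [0,0,0,0,0,0]
    - [0,0,0,0,0,0]
    - [0,0,0,0,0,0]
    - [0,0,0,0,0,0]

```text
t: 34.35
eef_pos: [0.5534, -0.3178, 0.2194]
eef_rot: [-2.8, 1.424, 0.0]
ft_force: [0.2, 0.9, -0.3]
width: 0.0512
```

Run:
```python
from h import *
c,im=snap('wrist','pics/w13.png')
go(.5515,-.318,.062); u,v=proj(c,[.5515,-.318,.08]).astype(int); print(u,v)
q=40; g=im[v-q:v+q,u-q:u+q].min(2); m=(g>150).astype(np.uint8)
n,l,s,ce=cv2.connectedComponentsWithStats(m)
for i in range(1,n):
    if s[i,4]>80: print(s[i],ray(c,.08,*(ce[i]+[u-q,v-q])))
S,si=snap('scene','pics/s2.png')
```

```text
at [ 0.5534 -0.318   0.2194] tool cm [-0.11  0.15 15.74] rows 4 yaw -53.9 tilt [ 0.01 -0.01] w 0.0513 f [ 0.5 -0.2  0.5]
273 203
[ 32  27  22  22 364] [ 0.5547 -0.3186]
```

View pics/w13.png

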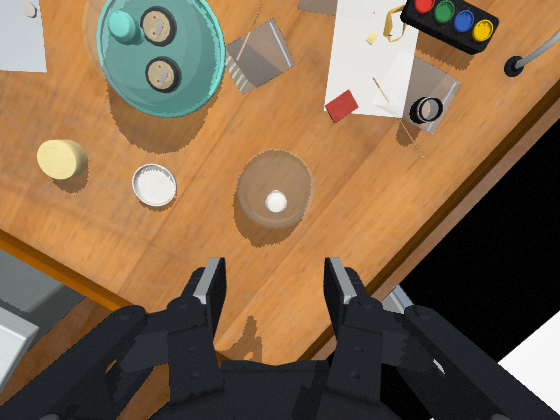

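The ivory knob is at (276,202), just below the jaws. The mint dome stands over its base at top left.

apply_moves:
  commands:
    - [0.1,0,3,0,0,0]
    - [0,0,4,0,0,0]
    - [0,0,4,0,0,0]
    - [0,0,2.5,0,0,0]
    - [0,0,0.6,0,0,0]

```text
t: 34.95
eef_pos: [0.5508, -0.3174, 0.0739]
eef_rot: [-2.798, 1.425, 0.013]
ft_force: [-0.5, 0.8, -0.3]
width: 0.0514
```

apply_moves:
  commands:
    - [0,0,0,0,0,0]
    - [0,0,0,0,0,0]
    - [0,0,0,0,0,0]
    - [0,0,0,0,0,0]
    - [0,0,0,0,0,0]

```text
t: 35.45
eef_pos: [0.5543, -0.3202, 0.0797]
eef_rot: [2.799, -1.426, 0.004]
ft_force: [0.5, 0.5, -0.5]
width: 0.0513
```

Run:
```python
from h import *
go(.5545,-.3186,.0618)
```

```text
at [ 0.5543 -0.3202  0.0797] tool cm [-0.12 -0.11  1.79] rows 1 yaw -54.0 tilt [ 0.11 -0.08] w 0.0513 f [ 0.5  0.5 -0.5]
```

apply_moves:
  commands:
    - [-0.1,-0.1,0.6,0,0,0]
    - [0,0,0.5,0,0,0]
    - [0,0,0.4,0,0,0]
    - [0,0,0.2,0,0,0]
    - [0,0,0,0,0,0]

```text
t: 35.95
eef_pos: [0.5533, -0.3179, 0.0604]
eef_rot: [-2.799, 1.426, 0.002]
ft_force: [-0.2, 0.1, -0.2]
width: 0.0512
```

apply_moves:
  commands:
    - [0,0,0,0,0,0]
    - [0,0,0,0,0,0]
    - [0,0,0,0,0,0]
    - [0,0,0,0,0,0]

```text
t: 36.35
eef_pos: [0.5539, -0.3183, 0.0615]
eef_rot: [2.799, -1.426, 0.001]
ft_force: [-0.3, -0.1, -0.2]
width: 0.0508
```

apply_moves:
  commands:
    - [0,0,0,0,0,0]
    - [0,0,0,0,0,0]
    - [0,0,0,0,0,0]
    - [0,0,0,0,0,0]
    - [0,0,0,0,0,0]
  gripper: 0.1

```text
t: 36.85
eef_pos: [0.554, -0.3184, 0.0615]
eef_rot: [2.799, -1.426, 0.001]
ft_force: [-0.6, -0.4, 0.0]
width: 0.0208
```

apply_moves:
  commands:
    - [0,0,0,0,0,0]
    - [0,0,0,0,0,0]
    - [0,0,0,0,0,0]

```text
t: 37.15
eef_pos: [0.554, -0.3184, 0.0615]
eef_rot: [2.799, -1.426, 0.001]
ft_force: [0.2, -1.0, 1.5]
width: 0.0203
```

apply_moves:
  commands:
    - [0,0,-1,0,0,0]
    - [0,0,-2.5,0,0,0]
    - [0,0,-3.5,0,0,0]
    - [0,0,-4,0,0,0]
    - [0,0,-3.5,0,0,0]

```text
t: 37.65
eef_pos: [0.5536, -0.3179, 0.2082]
eef_rot: [-2.799, 1.426, 0.0]
ft_force: [0.3, -0.7, -1.0]
width: 0.0203
```

apply_moves:
  commands:
    - [0,0,-1,0,0,0]
    - [0,0,0,0,0,0]
    - [0,0,0,0,0,0]
    - [0,0,0,0,0,0]
    - [0,0,0,0,0,0]

```text
t: 38.15
eef_pos: [0.5525, -0.3174, 0.2134]
eef_rot: [-2.798, 1.426, 0.008]
ft_force: [0.3, -0.1, -0.4]
width: 0.0207
```

Run:
```python
from h import *
go(.609,.0735,.21)
```

```text
at [ 0.5525 -0.3174  0.2134] tool cm [-28.3  -27.54   0.43] rows 9 yaw -54.0 tilt [-0.23  0.17] w 0.0207 f [ 0.3 -0.1 -0.4]
```

apply_moves:
  commands:
    - [-2,-2,0,0,0,0]
    - [-3,-3,0,0,0,0]
    - [-3,-3,0,0,0,0]
    - [-3,-3,0,0,0,0]
    - [-3,-3,0,0,0,0]

```text
t: 38.65
eef_pos: [0.5842, -0.121, 0.2148]
eef_rot: [2.799, -1.427, -0.003]
ft_force: [0.5, -0.7, -1.8]
width: 0.0204
```

apply_moves:
  commands:
    - [-3.2,-3.1,0,0,0,0]
    - [-3.2,-3.1,0,0,0,0]
    - [-3.2,-3.1,0,0,0,0]
    - [-2.7,-2.3,0,0,0,0]
    - [-2,-2,0,0,0,0]

```text
t: 39.15
eef_pos: [0.6098, 0.0754, 0.2148]
eef_rot: [2.8, -1.424, -0.004]
ft_force: [0.1, -0.1, -2.0]
width: 0.0205
```

apply_moves:
  commands:
    - [0,0,0,0,0,0]
    - [0,0,0,0,0,0]
    - [0,0,0,0,0,0]
    - [0,0,0,0,0,0]
    - [0,0,0,0,0,0]

```text
t: 39.65
eef_pos: [0.6107, 0.0718, 0.2162]
eef_rot: [2.798, -1.428, -0.0]
ft_force: [-0.8, -0.2, -1.2]
width: 0.0207
```

Run:
```python
from h import *
go(.609,.0735,.11)
```

```text
at [0.6107 0.0718 0.2162] tool cm [-0.24  0.03 10.62] rows 3 yaw -54.1 tilt [-0.01 -0.01] w 0.0207 f [-0.8 -0.2 -1.2]
```

apply_moves:
  commands:
    - [-0.2,0,2,0,0,0]
    - [0,0,3,0,0,0]
    - [0,0,3,0,0,0]
    - [0,0,2,0,0,0]
    - [0,0,1,0,0,0]

```text
t: 40.15
eef_pos: [0.6078, 0.0738, 0.1036]
eef_rot: [2.797, -1.427, -0.006]
ft_force: [0.9, 0.5, -1.5]
width: 0.0205
```

apply_moves:
  commands:
    - [0,0,0,0,0,0]
    - [0,0,0,0,0,0]
    - [0,0,0,0,0,0]
    - [0,0,0,0,0,0]
    - [0,0,0,0,0,0]

```text
t: 40.65
eef_pos: [0.6104, 0.0746, 0.1075]
eef_rot: [-2.798, 1.426, -0.003]
ft_force: [-0.7, -0.1, -0.6]
width: 0.0201
```

Run:
```python
from h import *
go(.609,.0735,.0705)
c,im=snap('wrist');e=get_obs()['eef_pos']
circ(im,c,.609,.0735,.012,.0555,(0,0,255)); circ(im,c,e[0],e[1],e[2]-.0615,.046,(255,0,255))
cv2.imwrite('pics/w14.png',cv2.resize(im[80:400,140:420],None,fx=2,fy=2)[:600])
```

```text
at [0.6104 0.0746 0.1075] tool cm [0.01 0.18 3.7 ] rows 1 yaw -54.0 tilt [0.12 0.  ] w 0.0201 f [-0.7 -0.1 -0.6]
```

View pics/w14.png

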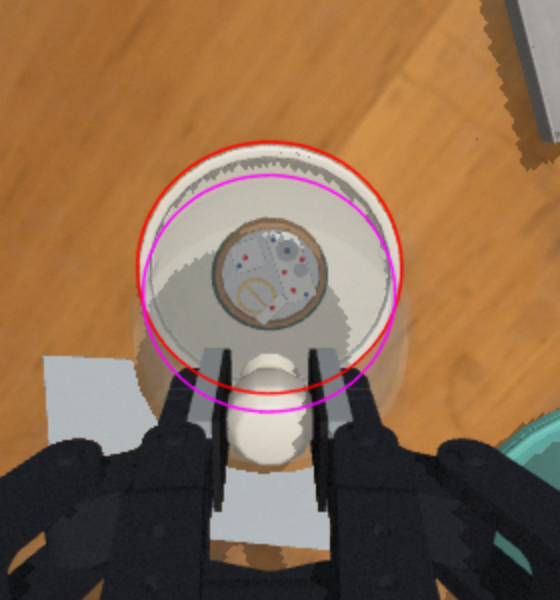

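The red circle matches the ivory rim and the dome is concentric with it to about 2 mm. I'll nudge and lower.

apply_moves:
  commands:
    - [0,0.1,0.8,0,0,0]
    - [0,0,0.8,0,0,0]
    - [0,0,0.6,0,0,0]
    - [0,0,0.3,0,0,0]
    - [0,0,0,0,0,0]

```text
t: 41.2
eef_pos: [0.6079, 0.0739, 0.08]
eef_rot: [2.798, -1.426, -0.003]
ft_force: [-0.1, 0.4, -0.1]
width: 0.0205
```

apply_moves:
  commands:
    - [0,0,0,0,0,0]
    - [0,0,0,0,0,0]
    - [0,0,0,0,0,0]
    - [0,0,0,0,0,0]
    - [0,0,0,0,0,0]

```text
t: 41.7
eef_pos: [0.6089, 0.074, 0.0815]
eef_rot: [-2.799, 1.426, -0.001]
ft_force: [0.7, 0.1, -0.4]
width: 0.0205
```

Run:
```python
from h import *
go(.609,.0735,.0695)
```

```text
at [0.6089 0.074  0.0815] tool cm [0.04 0.02 1.2 ] rows 1 yaw -54.0 tilt [ 0.02 -0.  ] w 0.0205 f [ 0.7  0.1 -0.4]
```

apply_moves:
  commands:
    - [0,0,0.4,0,0,0]
    - [0,0,0.4,0,0,0]
    - [0,0,0.2,0,0,0]
    - [0,0,0.1,0,0,0]
    - [0,0,0,0,0,0]

```text
t: 42.2
eef_pos: [0.6085, 0.0739, 0.0699]
eef_rot: [2.799, -1.426, -0.001]
ft_force: [0.1, -0.2, -1.4]
width: 0.0201
```

apply_moves:
  commands:
    - [0,0,0,0,0,0]
    - [0,0,0,0,0,0]
    - [0,0,0,0,0,0]

```text
t: 42.5
eef_pos: [0.6089, 0.074, 0.0705]
eef_rot: [-2.799, 1.426, -0.0]
ft_force: [-0.1, 0.3, -0.9]
width: 0.0208
```

apply_moves:
  commands:
    - [0,0,0.1,0,0,0]
    - [0,0,0,0,0,0]
    - [0,0,0,0,0,0]

```text
t: 42.8
eef_pos: [0.6091, 0.0739, 0.0696]
eef_rot: [-2.799, 1.426, -0.001]
ft_force: [0.3, -0.1, -0.6]
width: 0.0204
```

apply_moves:
  commands:
    - [0,0,0,0,0,0]
    - [0,0,0,0,0,0]
    - [0,0,0,0,0,0]
    - [0,0,0,0,0,0]
  gripper: 0.6

```text
t: 43.2
eef_pos: [0.6087, 0.074, 0.0692]
eef_rot: [2.799, -1.426, -0.0]
ft_force: [0.1, 0.4, 0.1]
width: 0.0514
```

apply_moves:
  commands:
    - [0,0,-2,0,0,0]
    - [0,0,-4,0,0,0]
    - [0,0,-4,0,0,0]
    - [0,0,-4,0,0,0]
    - [0,0,-4,0,0,0]

```text
t: 43.7
eef_pos: [0.6085, 0.074, 0.2509]
eef_rot: [-2.799, 1.426, 0.0]
ft_force: [0.5, 0.1, -1.2]
width: 0.0515
```

apply_moves:
  commands:
    - [0,4,0,0,0,0]
    - [0,4,0,0,0,0]
    - [0,3,0,0,0,0]
    - [0,0,0,0,0,0]
    - [0,0,0,0,0,0]

```text
t: 44.2
eef_pos: [0.5197, 0.0092, 0.2496]
eef_rot: [-2.798, 1.427, -0.001]
ft_force: [-0.1, -0.2, 0.2]
width: 0.0515
```

apply_moves:
  commands:
    - [0,0,0,0,0,0]
    - [0,0,0,0,0,0]
    - [0,0,0,0,0,0]
    - [0,0,0,0,0,0]

```text
t: 44.6
eef_pos: [0.5201, 0.0097, 0.2491]
eef_rot: [2.8, -1.425, -0.0]
ft_force: [-0.1, -0.2, 0.3]
width: 0.0513
```

Run:
```python
from h import *
c,im=snap('wrist')
for x,y,r,R2,h in((.6012,-.1348,.0675,.058,.095),(.609,.0735,.0555,.046,.085)):
    circ(im,c,x,y,.012,r,(0,0,255)); circ(im,c,x,y,.008+h-.0085,.0115,(255,0,255)); circ(im,c,x,y,.008,R2,(0,255,255))
cv2.imwrite('pics/w15.png',cv2.resize(im,(800,600))); go(.5,0,.2)
s,sm=snap('scene','pics/s3.png'); a=cv2.imread('pics/scene0.png')
cv2.imwrite('pics/s3c.png',cv2.resize(sm[90:300,140:400],None,fx=2.3,fy=2.3))
for n,z,u,v in [('cup',.01,319,177),('brass',.023,312,204),('case',.005,268,249)]:
    t=a[v-14:v+15,u-14:u+15]; q=sm[v-34:v+35,u-34:u+35]; r=cv2.minMaxLoc(cv2.matchTemplate(q,t,cv2.TM_CCOEFF_NORMED)); print(n,r[1],np.array(r[3])-20)
```

```text
at [0.52   0.0096 0.2491] tool cm [-0.4   2.18  4.91] rows 2 yaw -54.0 tilt [-0.02  0.  ] w 0.0511 f [-1.   0.  -0.1]
cup 0.9981657862663269 [0 0]
brass 0.7594424486160278 [-1  1]
case 0.9980582594871521 [0 0]
```

The picture limit is reached, so I'll do the final check numerically, triangulating each knob from the wrist, scene and side cameras.

Run:
```python
from h import *
from scipy.optimize import least_squares
cams={n:snap(n) for n in('wrist','scene','side')}
for name,(x,y,z) in {'mint':(.6012,-.1348,.0945),'ivory':(.609,.0735,.0845)}.items():
    ob=[]
    for n,(c,im) in cams.items():
        u0,v0=proj(c,[x,y,z]); 
        f=210/np.tan(np.radians(c['vfov']/2)); D=np.linalg.norm(np.array([x,y,z])-c['xyz']); q=int(f*.0115/D*1.7)
        u,v=int(u0),int(v0); p=im[v-q:v+q+1,u-q:u+q+1]
        if name=='mint': m=((p[:,:,1].astype(int)-p[:,:,2]>35)&(p[:,:,1]>110))
        else: m=p.min(2)>150
        n_,l,s,ce=cv2.connectedComponentsWithStats(m.astype(np.uint8))
        if n_<2: print(name,n,'none'); continue
        i=1+np.argmax(s[1:,4]); e=ce[i]+[u-q,v-q]; ob.append((c,e,f/D)); print(name,n,'pred',(u0,v0),'seen',e.round(1),'box',s[i],'q',q,'off mm',((e-[u0,v0])*D/f*1000).round(1))
    r=least_squares(lambda P:np.concatenate([(proj(c,P)-e)/k*1000 for c,e,k in ob]),[x,y,z],diff_step=1e-3)
    print(name,r.x.round(4),'res mm',r.fun.round(1))
```

```text
mint wrist pred (np.float64(431.5), np.float64(215.2)) seen [429.7 211.9] box [  0   0  33  33 737] q 16 off mm [-2.2 -3.9]
mint scene pred (np.float64(256.7), np.float64(144.7)) seen [255.9 142.7] box [ 5  4  7  7 37] q 8 off mm [-1.9 -4.5]
mint side pred (np.float64(268.5), np.float64(161.3)) seen [268.8 161.8] box [ 4  3  6 10 40] q 6 off mm [1.  1.4]
mint [ 0.6018 -0.1321  0.0962] res mm [ 1.3  2.3 -0.1  4.5 -3.  -1.7]
ivory wrist pred (np.float64(275.0), np.float64(83.0)) seen [275.4  80.6] box [  3   5  31  23 438] q 18 off mm [ 0.5 -2.5]
ivory scene pred (np.float64(196.9), np.float64(206.4)) seen [194.3 204.3] box [ 5  5  6  6 21] q 9 off mm [-5.4 -4.3]
ivory side pred (np.float64(221.1), np.float64(204.8)) seen [221.  203.5] box [ 4  4  7  6 28] q 7 off mm [-0.2 -3.3]
ivory [0.6123 0.0735 0.0845] res mm [ 1.6 -0.7  2.7  2.8 -2.4  2.2]
```

Run:
```python
from h import *
o=get_obs(); print(o['t'],abs(o['joint_vel']).max()); print(finish_job())
```

```text
44.85 0.0017289372680228442
the job is handed in; nothing more can be done
None
```

I set both wrist movements on the mint base's pads and the pocket movement on the ivory pad. Then I put each dome over its own base, raised and drew the arm back, and handed in at 44.85 s. No verdict was reported.

**Movements:** The last picture before the domes went on showed all three on their pads. The first wrist movement measured about 3 mm off its pad centre. The other two were let go within about 2 mm of theirs, going by the tool position.

**Domes:** Both were let go within about 1 mm of base centre, going by the tool position, and at floor height: lower edges at about 7.9 mm (mint) and 8.1 mm (ivory). Forces stayed under 2 N on the way in, so I take both to be inside the rims.

**Bystanders:** The watch case and parts cup matched their starting pictures with no shift. The brass box matched less well (0.76, shift of about 1 pixel), probably a shadow, and the arm did not go near it.

**Less certain:**
- I hit the 16-picture limit, so I never saw a final picture of the placed domes, and their level rests on the heights and forces above.
- A last check of the knob positions from the three cameras was rough, because mint on mint and white on white were hard to separate. It disagreed with the expected spots by about 3 mm (mint +y, ivory +x), with camera disagreements up to 4.5 mm, which is within the 7 mm allowed.

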